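# Shim a rocking gauge stand

## Task

The round green gauge stand rocks because its front foot is too short. With the fingertips, push the orange wedge thin end first under that foot without forcing it, until its tall head comes up against the rim of the base and the stand sits level; then press down on the yellow pad on the opposite edge to prove that it no longer rocks. Do not grip, lift or carry the wedge or the stand, do not shove the stand off its white spot, and leave everything else where it is.

Things in the scene. Friction and masses are not known exactly. Their poses are not given: they have to be found in the camera images.
- stand: Gauge stand, loose, 2 to 3 kg: round green base, 180 mm diameter, 16 mm thick, on four round feet 75 mm from its middle (front, back, left, right); when level its underside is 14 mm, its top 30 mm above the bench. Origin: on the bench under the middle. Own x points from the short front foot to the back foot, z up. A column with a dial gauge, 180 mm high, stands over the own +y half.
- short_foot (a point): lowest point of the short front foot (rubber ball, radius 8 mm), 15 mm inside the rim; the foot is 8 mm too short, so the stand starts leaning 0.107 rad onto it, with the back foot off the bench; the wedge has to lift a load of 3 to 6 N here. A white spot of 200 mm diameter is painted on the bench under the stand
- rim_front (a point): point on the rim of the base at mid-thickness, right over the outer side of the short foot; the head of the wedge meets the rim here
- pad_top (a point): centre of the top of the yellow press pad, a disc of 24 mm diameter, 5 mm high, on the base over the back foot; its top is 35 mm above the bench when the stand is level; press it with 3 to 20 N for half a second
- press_pad: the yellow press pad, fixed to the base; origin at the centre of its underside
- wedge: Orange wedge, loose, 0.16 kg, flat on the bench, pointing roughly at the short foot. Own +x points to the thin end; origin on the bench under the front face of its head. Head 20 mm long (x = -20 to 0 mm), 60 wide, 36 high; then a flat land 8 high, 54 wide, x = 0 to 24; then a ramp down to 1.2 at x = 58. Fully home, the head touches the rim, the foot stands on the land at x = 15, all level.
- wedge_back (a point): centre of the back face of the wedge's head (own x = -20 mm), 15 mm above the bench: the face to push on; it is flat, 60 mm wide and 36 mm high
- wedge_tip (a point): middle of the wedge's thin edge, on the bench
- cap_red: bystander: small red terminal cap, 26 mm diameter, 22 mm high; origin under its centre
- cap_blue: bystander: small blue terminal cap, 26 mm diameter, 22 mm high; origin under its centre
- tin: bystander: blue tin with a white lid, 75 mm diameter, 50 mm high; origin under its centre
- oil_bottle: bystander: squeeze bottle with amber oil and red nozzle, 58 mm diameter, 153 mm high; origin under its centre
- jig_block: bystander: drilled steel block 45 x 70 x 35 mm; origin under its centre
- spray_can: bystander: white spray can standing, 67 mm diameter, 195 mm high; origin under its centre
Mind the look-alikes: they are no part of the job. Of the things shaped like the wedge, the orange one is meant.

How it is judged:
By the outcome, as a careful person would: the job done as asked, in the order asked, and still so for the second after the job is handed in, with the robot touching nothing.
It also fails if it takes over 51 s, if anything falls off the work surface, if the arm or the gripper's body presses on something with over 40 N, if the wrist force passes 120 N, or if a joint passes its speed limit or range.

## Robot

A 6-joint arm with a two-finger parallel gripper is mounted at the origin on a cart in front of the work surface, level with it; the furniture and walls round the work are solid. World frame = base frame: x ahead of the robot, y to its left, z up, the work surface at z = 0. Lengths are in m, angles in rad, forces in N, time in s.
With the tool pointing down it reaches from about 0.275 to 0.775 m from the base axis. Payload 14.6 kg.
Tool frame: the origin (TCP) lies on the centre line of the jaws, within the pads' length; the fingertips stand 19 mm ahead of it and the grasp point (between the pads) is the TCP; z points along the fingers, y is the direction in which the jaws open and shut (so a half turn about z gives the same grasp; the last joint's range is limited). The gripper opens to 85 mm and grips with 20 to 120 N. Pads are 22 mm wide; open, the fingers measure 114 mm over their backs; the gripper's body (76 mm by 85 mm) begins 54 mm behind the grasp point. The pads swing forward as they close: fully open they stand 13 mm farther back than shut.
Start: joints at [-1.448, 0.263, -0.048, 1.259, 0, 1.415], TCP at [0.144, -0.505, 0.25] pointing down, gripper open.
Joint ranges: [-2.65, 2.65], [-0.89, 1.7], [-1.18, 1.37], [-2.13, 2.11], [-1.35, 1.29], [-3.14, 3.14]. Speed limits (rad/s): [1.89, 1.89, 2.57, 2.79, 3.14, 3.14].

## Interface

Orientations are given as a unit quaternion [w, x, y, z].
In Python, from workcell import manip gives the robot as it stands. The module is installed in compiled form; this text tells all that it offers.
- The arm moves only by the shell command python3 -m pendant 'ROWS' [FORCE]. ROWS is JSON, a list of rows, each an object with "travel": the shift along the tool's x, y, z in mm, a list of three; "dr": the turn, a rotation vector about the tool's x, y, z in rad, a list of three; "claw": the opening, from -1 (shut) to 1 (fully open), so that 0 is half open. In form: [{"travel": [dx, dy, dz], "dr": [rx, ry, rz], "claw": claw}, ...]. A call has 1 to 10 rows; each row is the pose to reach, as a shift and turn from the pose commanded when the call began, along the tool's axes at that moment; what a row does not reach only later rows make up. A row lasts 1/12 s, in which the tool goes at most 41.7 mm and 7.16 degrees, less where a joint would pass 70% of its speed; a pose out of reach is approached as far as the arm can. A call with a gripper value outside its range is refused whole. The fingers move at their own pace and stop on an object; FORCE is the grip in N (left out, the last holds). Time passes only in rows, so rows that repeat a pose let the fingers close. It gives the time, the measured TCP pose, the force and the opening at its end, in the units of the state.
- manip.get_state(): the state, without advancing time (a new reading comes with each control period).
- manip.grab_frame(name): name is "side" or "top" or "wrist"; returns the picture (480x640x3 uint8, blue, green, red); there is no depth.
- manip.get_calibration(name): a dict with "fx", "fy", "cx", "cy" (pixels), "origin" and "attitude" of the camera in the world; the wrist camera has in their place "mount" (4x4, takes a point from camera to tool coordinates, whose origin is the TCP and whose axes are the flange's). Camera axes: x right, y down, z forward; pixel columns grow to the right and rows downward; lengths in m; the calibration is good to about 2 mm. A picture is of the moment at which its call begins: read the wrist's pose just before it. get_calibration takes no time and is no camera call.
- manip.hand_in(): hands the job in, once; it reports no verdict.
Trained networks look in the newest picture that a camera, given by its name, has taken for a name from the list of things; names that differ only in an ending like _2 or _b are one class to them, and where a whole thing is asked for, a point or a joint stands for the part that bears it (a point fixed in the world has none). Each returns a list of dicts, best first, with "confidence" (0 to 1); they miss things now and then, are a little off and sometimes report something else, mostly with a low value. They report only what shows in the picture. A call takes as long as a camera call. They do not tell look-alikes from the thing itself.
- manip.cut_out(camera, thing): "pixels" (480x640 bool, what is visible of it) and "uv" ([column, row] in pixels, amid what is visible of it).
- manip.place_of(camera, thing): "uv" ([column, row] in pixels: a listed point, or the origin of a listed thing).
The state is a dict: "t": time; "qpos": joint angles; "joint_velocities": joint speeds; "joint_torque": joint torques, N m; "ee_pos": TCP position; "eef_rot": TCP orientation; "force": force on the tool from outside, world axes, zero at the start; "ft_torque": the same for the moment, N m; "gripper_width": finger opening in m.
Only numpy, scipy, OpenCV 4.12 (cv2) and the standard library are available. Lean on these libraries where they do the work, as an engineer would, in place of code of your own. Each camera call takes 0.05 s, during which the arm holds its last target. There are 200 camera calls.

## Working session

There is one attempt and no reset: what is moved stays moved. The work goes in short steps, Python scripts to look and compute and a shell command to move; the robot and the scene stay as the last step left them, time stands still between calls to the robot, and variables do not carry over. Pictures are saved under pics/ and viewed, about 8 in all and at most 12, crops included, and the job is handed in when it is done.

```bash
mkdir -p pics
cat > h.py <<'E'
import numpy as np, cv2
from scipy.spatial.transform import Rotation as R
from workcell import manip
def rot(a):
    a=np.array(a,float)
    return a if a.shape==(3,3) else R.from_quat(a,scalar_first=True).as_matrix()
def cam(n):
    c=manip.get_calibration(n)
    if 'mount' in c:
        s=manip.get_state(); M=np.array(c['mount']); Q=rot(s['eef_rot'])
        return c,Q@M[:3,3]+np.array(s['ee_pos']),Q@M[:3,:3]
    return c,np.array(c['origin']),rot(c['attitude'])
def back(n,uv,z,C=None):
    c,o,A=C or cam(n)
    d=A@np.array([(uv[0]-c['cx'])/c['fx'],(uv[1]-c['cy'])/c['fy'],1])
    return o+d*(z-o[2])/d[2]
def proj(n,p,C=None):
    c,o,A=C or cam(n); q=A.T@(np.array(p)-o)
    return [c['fx']*q[0]/q[2]+c['cx'],c['fy']*q[1]/q[2]+c['cy']]
E
python3 - <<'E'
from h import *
np.set_printoptions(precision=4,suppress=True)
s=manip.get_state();print(s)
for n in ['top','side']:
    print(manip.get_calibration(n))
    cv2.imwrite(f'pics/{n}0.png',manip.grab_frame(n))
    for t,z in [('stand',0),('short_foot',0),('rim_front',.014),('pad_top',.042),('wedge',0),('wedge_back',.015),('wedge_tip',0)]:
        for r in manip.place_of(n,t): print(n,t,round(r['confidence'],2),np.array(r['uv']),back(n,r['uv'],z))
print(manip.get_calibration('wrist'))
E
```

```text
{'t': 0.0, 'qpos': array([-1.4483,  0.2635, -0.0489,  1.2594,  0.    ,  1.4155]), 'joint_velocities': array([-0.0011, -0.0009,  0.0006, -0.0013, -0.0016, -0.0001]), 'joint_torque': array([ -0.0031, -63.7618,  38.4577,   0.0136,  -0.0003,   0.    ]), 'ee_pos': array([ 0.144 , -0.5046,  0.2498]), 'eef_rot': array([-0.0005,  0.9904,  0.1385,  0.    ]), 'force': array([ 0.017 ,  0.3274, -0.6178]), 'ft_torque': array([-0.0271,  0.0029, -0.0415]), 'gripper_width': 0.08556153754553601}
{'fx': 516.1089126599201, 'fy': 516.1089126599201, 'cx': 320.39121973936193, 'cy': 233.2547188017884, 'origin': array([ 0.4473, -0.0115,  0.9849]), 'attitude': array([ 0.0577, -0.7013,  0.7061, -0.0792])}
top stand 0.64 [324.1 265.5] [ 0.5775 -0.0491  0.    ]
top short_foot 0.74 [286.2 268.2] [0.5727 0.0236 0.    ]
top rim_front 0.78 [275.6 271.3] [0.5651 0.0431 0.014 ]
top pad_top 0.81 [362.1 257. ] [ 0.5873 -0.1181  0.042 ]
top pad_top 0.46 [273.8 337. ] [0.4438 0.0439 0.042 ]
top wedge 0.8 [416.5 224.8] [ 0.6569 -0.2315  0.    ]
top wedge 0.78 [230.7 275. ] [0.5602 0.1292 0.    ]
top wedge 0.66 [220.8 340.
[... 1147 characters left out ...]
 wedge_back 0.95 [333.3 337.7] [0.4639 0.1274 0.015 ]
side wedge_back 0.83 [275.3 325.6] [0.5565 0.1491 0.015 ]
side wedge_back 0.64 [324.8 227.2] [ 0.6889 -0.2387  0.015 ]
side wedge_tip 0.97 [358.1 239.4] [ 0.6037 -0.2486  0.    ]
side wedge_tip 0.86 [351.2 382.3] [ 0.4045  0.1833 -0.    ]
side wedge_tip 0.85 [296.3 309.2] [0.5661 0.0741 0.    ]
side wedge_tip 0.58 [155.1 315.3] [0.7571 0.2162 0.    ]
{'fx': 400.7153525854907, 'fy': 400.7153525854907, 'cx': 324.65177270938227, 'cy': 236.69483725027152, 'mount': array([[ 0.0004, -0.9606, -0.2779,  0.0713],
       [ 1.    ,  0.0001,  0.001 ,  0.0003],
       [-0.0009, -0.2779,  0.9606, -0.1233],
       [ 0.    ,  0.    ,  0.    ,  1.    ]])}
```

Run:
```python
import cv2
a=cv2.imread('pics/top0.png');b=cv2.imread('pics/side0.png')
cv2.imwrite('pics/v1.png',cv2.resize(a,(800,600)))
A=cv2.resize(a[180:390,170:450],(560,420));cv2.imwrite('pics/v2.png',cv2.resize(b[160:420,120:460],(800,612))[:600])
```

```text
(no output)
```

View pics/v1.png

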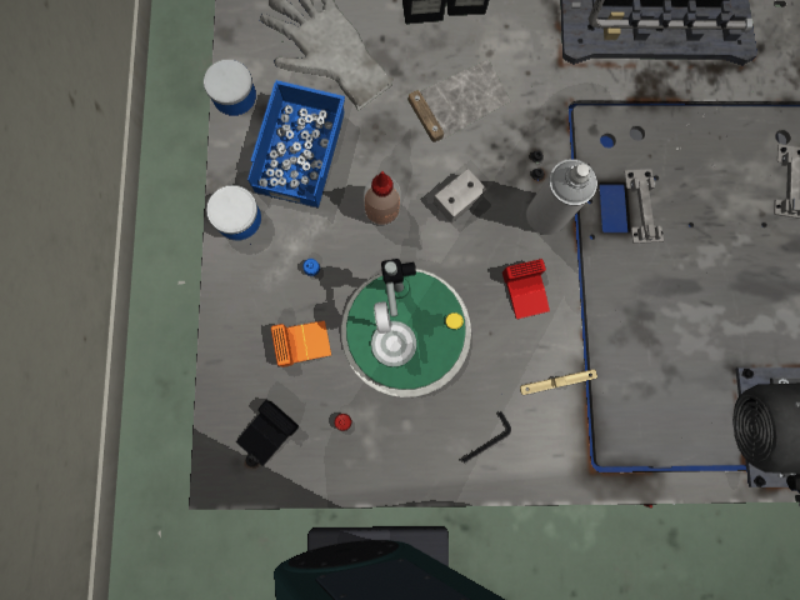

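View pics/v2.png

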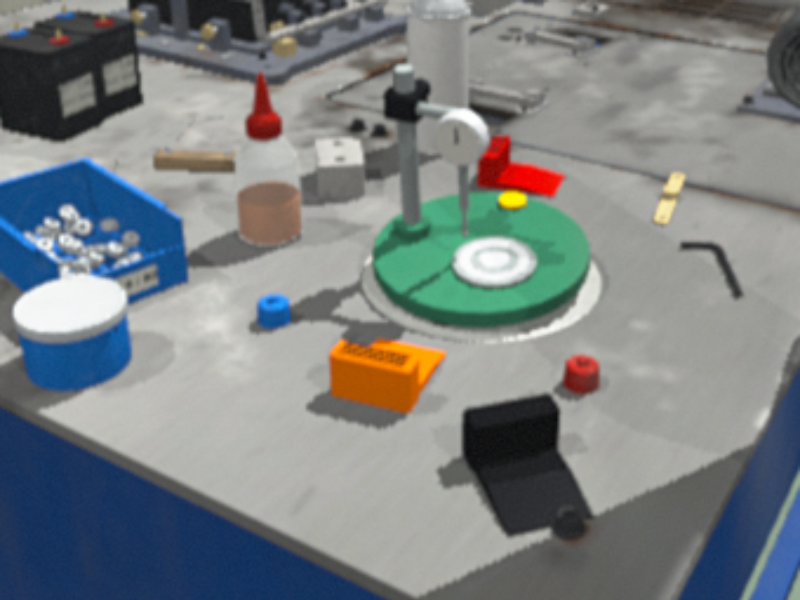

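Candidates for the wedge in the top view (640-wide pixels): orange (231,275), red (416,225) and black (221,340). Orange is the described one. Its tip points at the rim of the green stand, whose yellow pad at (362,257) is on the far edge. The column stands on the far (+X) side. The side crop confirms the orange wedge lies flat, head away from the stand. The red cap, blue cap and black wedge are close by but clear of the push line.

I'll move to hover behind it, with the tool +x (camera side) facing away from the stand.

```bash
R='' ; python3 -m pendant '[{"travel":[290,-278,0],"dr":[0,0,-0.7],"claw":-0.5},{"travel":[290,-278,0],"dr":[0,0,-0.7],"claw":-0.5},{"travel":[290,-278,0],"dr":[0,0,-0.7],"claw":-0.5},{"travel":[290,-278,0],"dr":[0,0,-0.7],"claw":-0.5},{"travel":[290,-278,0],"dr":[0,0,-0.7],"claw":-0.5},{"travel":[290,-278,0],"dr":[0,0,-0.7],"claw":-0.5},{"travel":[580,-556,0],"dr":[0,0,-1.407],"claw":-0.5},{"travel":[580,-556,0],"dr":[0,0,-1.407],"claw":-0.5},{"travel":[580,-556,0],"dr":[0,0,-1.407],"claw":-0.5},{"travel":[580,-556,0],"dr":[0,0,-1.407],"claw":-0.5}]' 30
cat >> h.py <<'E'
def togo(p,yaw):
    s=manip.get_state();Q=rot(s['eef_rot']);d=Q.T@(np.array(p)-s['ee_pos'])*1000
    T=np.array([[np.cos(yaw),np.sin(yaw),0],[np.sin(yaw),-np.cos(yaw),0],[0,0,-1]])
    print('t',round(s['t'],2),'pos',np.round(s['ee_pos'],4),'yaw',np.round(np.degrees(np.arctan2(Q[1,0],Q[0,0])),2),'tilt',np.round(Q[2],3),'F',np.round(s['force'],1),'w',round(s['gripper_width'],4),'travel',np.round(d,1),'dr',np.round(R.from_matrix(Q.T@T.T.T).as_rotvec(),3))
E
python3 -c "
from h import *
togo([.5505,.189,.12],np.radians(96.5))"
```

```text
t: 1.63
ee_pos: [0.3545, -0.1434, 0.2506]
eef_rot: [0.0, 0.738, 0.675, 0.0]
force: [0.5, -1.3, 0.2]
gripper_width: 0.0215
t 1.63 pos [ 0.3545 -0.1434  0.2506] yaw 84.95 tilt [-0.     0.001 -1.   ] F [ 0.5 -1.3  0.2] w 0.0215 travel [348.5 165.9 130.6] dr [ 0.001  0.001 -0.202]
```

```bash
python3 -m pendant '[{"travel":[348,166,0],"dr":[0,0,-0.202],"claw":-0.5},{"travel":[348,166,0],"dr":[0,0,-0.202],"claw":-0.5},{"travel":[348,166,0],"dr":[0,0,-0.202],"claw":-0.5},{"travel":[348,166,0],"dr":[0,0,-0.202],"claw":-0.5},{"travel":[348,166,0],"dr":[0,0,-0.202],"claw":-0.5},{"travel":[348,166,0],"dr":[0,0,-0.202],"claw":-0.5},{"travel":[348,166,0],"dr":[0,0,-0.202],"claw":-0.5},{"travel":[348,166,0],"dr":[0,0,-0.202],"claw":-0.5},{"travel":[348,166,60],"dr":[0,0,-0.202],"claw":-0.5},{"travel":[348,166,60],"dr":[0,0,-0.202],"claw":-0.5}]'
python3 - <<'E'
from h import *
np.set_printoptions(precision=4,suppress=True)
togo([.5505,.189,.12],np.radians(96.5))
n='wrist';C=cam(n);a=manip.grab_frame(n);cv2.imwrite('pics/v3.png',a)
for t,z in [('stand',0),('short_foot',0),('rim_front',.014),('pad_top',.042),('wedge',0),('wedge_back',.015),('wedge_tip',0)]:
    for r in manip.place_of(n,t)[:2]: print(t,round(r['confidence'],2),np.array(r['uv']),back(n,r['uv'],z,C))
E
```

```text
t: 2.47
ee_pos: [0.5534, 0.188, 0.1899]
eef_rot: [0.001, 0.667, 0.745, 0.001]
force: [0.2, -0.0, 0.1]
gripper_width: 0.0212
t 2.47 pos [0.5534 0.188  0.1899] yaw 96.28 tilt [ 0.     0.003 -1.   ] F [ 0.2 -0.   0.1] w 0.0212 travel [ 1.3 -3.  69.9] dr [ 0.003 -0.    -0.004]
short_foot 0.78 [322.7 388. ] [ 0.5711  0.0244 -0.    ]
rim_front 0.9 [320.3 382. ] [0.5672 0.0407 0.014 ]
rim_front 0.54 [585.7 208. ] [0.7522 0.2161 0.014 ]
wedge 0.8 [184.8 247. ] [0.4442 0.1466 0.    ]
wedge 0.56 [323.6 281.9] [0.5605 0.1283 0.    ]
wedge_back 0.98 [198.5 269.3] [0.4601 0.1344 0.015 ]
wedge_back 0.72 [316.8 266. ] [0.553  0.1474 0.015 ]
wedge_tip 0.73 [131.  197.8] [0.4014 0.1829 0.    ]
wedge_tip 0.66 [325.4 343.4] [0.5685 0.0704 0.    ]
```

View pics/v3.png

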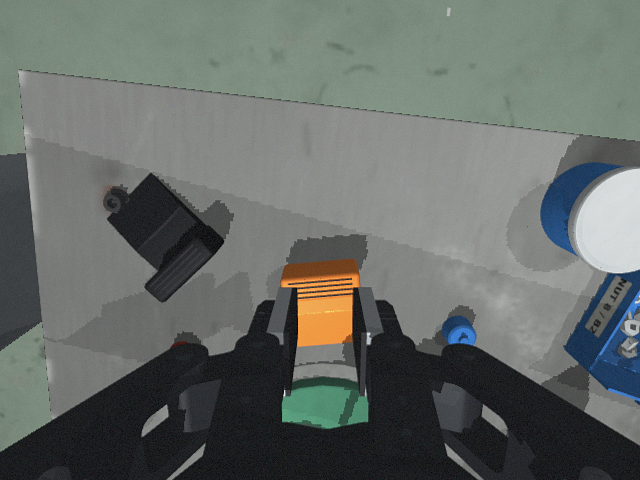

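The wrist view shows the orange wedge centred between the fingers at (322,300), with its head toward the camera. The black wedge is at (170,235), the blue cap at (460,332), and the edge of the bench is behind. Next I fit the wedge and stand poses by silhouette.

```bash
cat > fit.py <<'E'
from h import *
from scipy.optimize import minimize
def mask(img,lo,hi,S=90):
    h=cv2.cvtColor(img,cv2.COLOR_BGR2HSV);return cv2.inRange(h,(lo,S,40),(hi,255,255))
def big(m):
    n,l,s,_=cv2.connectedComponentsWithStats(m);return np.uint8(l==1+np.argmax(s[1:,4]))*255
W=[np.array([(x,y,z) for x in(-.02,0) for y in(-.03,.03) for z in(0,.036)]),
   np.array([(0,y,z) for y in(-.027,.027) for z in(0,.008)]+[(.024,y,.008) for y in(-.027,.027)]+[(.058,y,z) for y in(-.027,.027) for z in(0,.0012)])]
t=np.linspace(0,2*np.pi,72)
D=np.array([(.09*np.cos(a),.09*np.sin(a),z) for a in t for z in(.014,.030)])
def place(P,p,lean=0):
    c,s=np.cos(lean),np.sin(lean);P=np.c_[P[:,0]*c-P[:,2]*s,P[:,1],P[:,0]*s+P[:,2]*c]
    q=P@R.from_euler('z',p[2]).as_matrix().T;q[:,:2]+=p[:2];return q
def sil(n,parts,p,C,lean=0):
    m=np.zeros((480*4,640*4),np.uint8)
    for P in parts:
        uv=np.array([proj(n,x,C) for x in place(P,p,lean)])*4+1.5
        m=cv2.fillConvexPoly(m,cv2.convexHull(np.int32(np.round(uv))),255) if 1 else m
    return cv2.resize(m,(640,480),interpolation=cv2.INTER_AREA)/255.
def fitw(views,p0):
    def cost(v):
        p=np.array(v)/[1e3,1e3,1e2]
        return sum(np.abs(sil(n,W,p,C)-m/255.).sum()/max(m.sum()/255,1) for n,m,C in views)
    r=minimize(cost,np.array(p0)*[1e3,1e3,1e2],method='Nelder-Mead',options=dict(initial_simplex=np.array(p0)*[1e3,1e3,1e2]+np.array([[0,0,0],[4,0,0],[0,4,0],[0,0,6]]),xatol=.05,fatol=1e-4))
    return r.x/[1e3,1e3,1e2],r.fun
def orange(img): return big(mask(img,8,20,150))
E
python3 - <<'E'
from fit import *
np.set_printoptions(precision=4,suppress=True)
T,S=cv2.imread('pics/top0.png'),cv2.imread('pics/side0.png')
Ct,Cs=cam('top'),cam('side')
p0=[.5605,.128,np.radians(-83)]
for v in ([('top',orange(T),Ct)],[('side',orange(S),Cs)],[('top',orange(T),Ct),('side',orange(S),Cs)]):
    p,f=fitw(v,p0);print('wedge',p[:2],np.degrees(p[2]),f)
# stand
def hull(m):
    m=big(m);k=cv2.convexHull(max(cv2.findContours(m,0,1)[0],key=cv2.contourArea));return cv2.fillConvexPoly(np.zeros_like(m),k,255)
g={'top':hull(mask(T,65,95)),'side':hull(mask(S,65,95))}
Y={}
for n,I in (('top',T),('side',S)):
    m=mask(I,23,33,150);x,y,w,h=cv2.boundingRect(g[n]);k=np.zeros_like(m);k[y:y+h,x:x+w]=m[y:y+h,x:x+w];M=cv2.moments(big(k));Y[n]=(M['m10']/M['m00'],M['m01']/M['m00'])
    print(n,'pad',Y[n],back(n,Y[n],.041),'green',g[n].sum()/255)
for names in (['top'],['side'],['top','side']):
    def cost(v,full=0):
        p=np.array(v)/[1e3,1e3,1e2];c=0
        for n in names:
            C={'top':Ct,'side':Cs}[n]
            c+=50*np.abs(sil(n,[D],p,C,.107)-g[n]/255.).sum()/g[n].sum()*255
            q=place(np.array([[.075,0,.0335]]),p,.107)[0];c+=np.sum((np.array(proj(n,q,C))-Y[n])**2)
        return c
    r=minimize(cost,[578,-46,-146],method='Nelder-Mead',options=dict(initial_simplex=np.array([[578,-46,-146],[583,-46,-146],[578,-40,-146],[578,-46,-138]])))
    p=r.x/[1e3,1e3,1e2];print(names,'stand',p[:2],np.degrees(p[2]),r.fun,'foot',place(np.array([[-.075,0,.008]]),p,.107)[0],'rim',place(np.array([[-.09,0,.022]]),p,.107)[0])
E
```

```text
wedge [0.5582 0.1267] -78.29813145415308 0.04352731146016172
wedge [0.5607 0.1241] -76.92191764016961 0.08950573777898257
wedge [0.5586 0.1261] -77.3100296653936 0.17108955268560022
top pad (363.037037037037, 256.3777777777778) [ 0.5886 -0.1199  0.041 ] green 7047.0
side pad (491.75, 147.3125) [ 0.5038 -1.2726  0.041 ] green 41749.0
['top'] stand [ 0.5788 -0.0498] -81.98204932370122 1.8298375484953846 foot [ 0.5682  0.0249 -0.0001] rim [0.5659 0.0411 0.0123]
['side'] stand [ 0.4335 -1.2582] -370.4202519952677 49.70883925430842 foot [ 0.3593 -1.2445 -0.0001] rim [ 0.3432 -1.2416  0.0123]
['top', 'side'] stand [ 0.53   -0.1594] -123.01650490420796 22661.67781233409 foot [ 0.5711 -0.0961 -0.0001] rim [ 0.58   -0.0824  0.0123]
```

```bash
python3 -c "
from h import *
togo([.5459,.186,.030],np.radians(98))"
```

```text
t 2.87 pos [0.5522 0.1847 0.1917] yaw 96.13 tilt [ 0.     0.002 -1.   ] F [-0.8  0.   0.5] w 0.0216 travel [  1.9  -6.4 161.7] dr [ 0.002 -0.    -0.033]
```

```bash
python3 -m pendant '[{"travel":[2,-6,0],"dr":[0.001,0,-0.033],"claw":-0.5},{"travel":[2,-6,40],"dr":[0.001,0,-0.033],"claw":-0.5},{"travel":[2,-6,80],"dr":[0.001,0,-0.033],"claw":-0.5},{"travel":[2,-6,120],"dr":[0.001,0,-0.033],"claw":-0.5},{"travel":[2,-6,140],"dr":[0.001,0,-0.033],"claw":-0.5},{"travel":[2,-6,160],"dr":[0.001,0,-0.033],"claw":-0.5},{"travel":[2,-6,160],"dr":[0.001,0,-0.033],"claw":-0.5},{"travel":[2,-6,160],"dr":[0.001,0,-0.033],"claw":-0.5}]'
python3 - <<'E'
from h import *
togo([.562,.070,.030],np.radians(98))
C=cam('wrist');a=manip.grab_frame('wrist');b=manip.grab_frame('side')
cv2.imwrite('pics/v4.png',np.hstack([cv2.resize(a,(400,300)),cv2.resize(b[200:400,160:427],(400,300))]))
E
```

```text
t: 3.53
ee_pos: [0.5457, 0.1863, 0.0309]
eef_rot: [-0.0, 0.656, 0.755, -0.0]
force: [-0.7, 0.1, 0.2]
gripper_width: 0.0213
t 3.53 pos [0.5457 0.1863 0.0309] yaw 98.04 tilt [ 0.    -0.001 -1.   ] F [-0.7  0.1  0.2] w 0.0213 travel [-1.174e+02 -1.000e-01  9.000e-01] dr [-0.001 -0.     0.001]
```

View pics/v4.png

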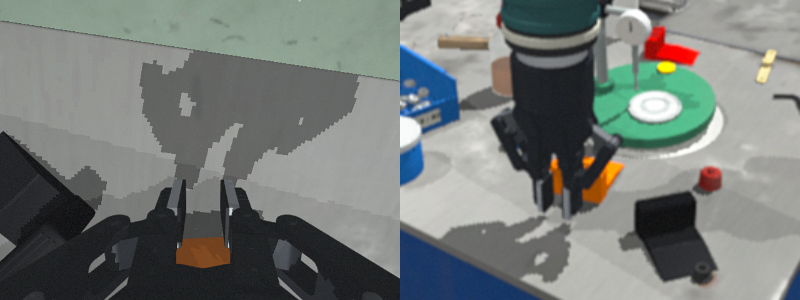

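The fingers are down just behind the orange head: left half (205,250), right half (560,200). Bystanders are clear. I start pushing.

```bash
python3 -m pendant '[{"travel":[-8,0,2],"dr":[0,0,0],"claw":-0.5},{"travel":[-15,0,2],"dr":[0,0,0],"claw":-0.5},{"travel":[-19,0,2],"dr":[0,0,0],"claw":-0.5},{"travel":[-22,0,2],"dr":[0,0,0],"claw":-0.5},{"travel":[-25,0,2],"dr":[0,0,0],"claw":-0.5},{"travel":[-28,0,2],"dr":[0,0,0],"claw":-0.5},{"travel":[-31,0,2],"dr":[0,0,0],"claw":-0.5},{"travel":[-34,0,2],"dr":[0,0,0],"claw":-0.5},{"travel":[-37,0,2],"dr":[0,0,0],"claw":-0.5},{"travel":[-40,0,2],"dr":[0,0,0],"claw":-0.5}]'
python3 -m pendant '[{"travel":[-3,0,0],"dr":[0,0,0],"claw":-0.5},{"travel":[-6,0,0],"dr":[0,0,0],"claw":-0.5},{"travel":[-9,0,0],"dr":[0,0,0],"claw":-0.5},{"travel":[-12,0,0],"dr":[0,0,0],"claw":-0.5},{"travel":[-15,0,0],"dr":[0,0,0],"claw":-0.5},{"travel":[-15,0,0],"dr":[0,0,0],"claw":-0.5}]'
python3 - <<'E'
from fit import *
togo([.562,.070,.030],np.radians(98))
np.set_printoptions(precision=4,suppress=True)
a=manip.grab_frame('top');b=manip.grab_frame('side');cv2.imwrite('pics/t1.png',a);cv2.imwrite('pics/s1.png',b)
p,f=fitw([('top',orange(a),cam('top'))],[.561,.108,np.radians(-82)]);print(p[:2],np.degrees(p[2]),f,orange(a).sum()/255)
n='side'
for t,z in [('rim_front',.014),('wedge',0),('wedge_tip',0),('wedge_back',.015)]:
  for r in manip.place_of(n,t)[:3]: print(t,round(r['confidence'],2),np.array(r['uv']),back(n,r['uv'],z))
cv2.imwrite('pics/v5.png',np.hstack([cv2.resize(a[200:350,180:380],(400,300),interpolation=2),cv2.resize(b[240:390,200:400],(400,300),interpolation=2)]))
E
```

```text
t: 4.47
ee_pos: [0.5514, 0.1471, 0.0283]
eef_rot: [-0.0, 0.655, 0.755, -0.0]
force: [-0.4, 1.4, 0.5]
gripper_width: 0.0212
t: 4.97
ee_pos: [0.5535, 0.1318, 0.0282]
eef_rot: [-0.0, 0.656, 0.755, -0.001]
force: [0.3, 0.6, 0.3]
gripper_width: 0.0216
t 4.97 pos [0.5535 0.1318 0.0282] yaw 98.06 tilt [-0.    -0.001 -1.   ] F [0.3 0.6 0.3] w 0.0216 travel [-62.4  -0.3  -1.7] dr [-0.001  0.     0.001]
[0.5599 0.099 ] -79.55301726728624 0.22435670158474347 1095.0
rim_front 0.63 [307.2 294.5] [0.5637 0.0423 0.014 ]
wedge 0.87 [292.4 319.9] [0.5542 0.1042 0.    ]
wedge 0.82 [333.3 233.5] [ 0.6695 -0.2469  0.    ]
wedge 0.76 [338.2 358.4] [ 0.4431  0.1492 -0.    ]
wedge_tip 0.83 [308.4 300.9] [0.5623 0.0403 0.    ]
wedge_tip 0.7 [358.4 240.4] [ 0.6006 -0.2439  0.    ]
wedge_tip 0.62 [351.2 384.1] [0.4029 0.1864 0.    ]
wedge_back 0.86 [326.2 230.2] [ 0.6771 -0.2247  0.015 ]
wedge_back 0.79 [333.7 337.6] [0.4635 0.1269 0.015 ]
wedge_back 0.63 [286.  316.1] [0.557  0.1186 0.015 ]
```

View pics/v5.png

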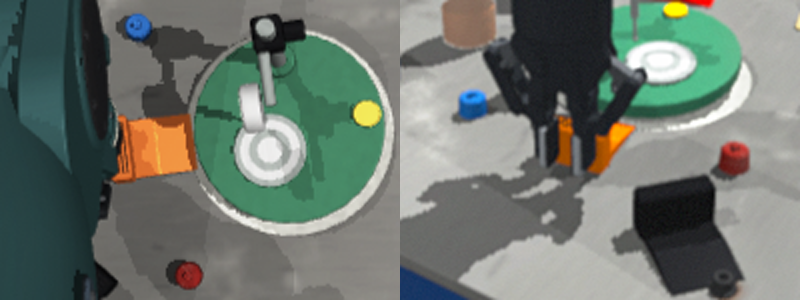

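The tip has just reached the rim edge ((190,140) in the left half), with the wedge on the axis. About 62 mm to go, consistent with the plan.

```bash
python3 -m pendant '[{"travel":[-2,0,0],"dr":[0,0,0],"claw":-0.5},{"travel":[-4,0,0],"dr":[0,0,0],"claw":-0.5},{"travel":[-6,0,0],"dr":[0,0,0],"claw":-0.5},{"travel":[-8,0,0],"dr":[0,0,0],"claw":-0.5},{"travel":[-10,0,0],"dr":[0,0,0],"claw":-0.5},{"travel":[-12,0,0],"dr":[0,0,0],"claw":-0.5},{"travel":[-14,0,0],"dr":[0,0,0],"claw":-0.5},{"travel":[-16,0,0],"dr":[0,0,0],"claw":-0.5},{"travel":[-18,0,0],"dr":[0,0,0],"claw":-0.5},{"travel":[-20,0,0],"dr":[0,0,0],"claw":-0.5}]'
python3 -m pendant '[{"travel":[-1.5,0,0],"dr":[0,0,0],"claw":-0.5},{"travel":[-3,0,0],"dr":[0,0,0],"claw":-0.5},{"travel":[-4.5,0,0],"dr":[0,0,0],"claw":-0.5},{"travel":[-6,0,0],"dr":[0,0,0],"claw":-0.5},{"travel":[-7.5,0,0],"dr":[0,0,0],"claw":-0.5},{"travel":[-9,0,0],"dr":[0,0,0],"claw":-0.5},{"travel":[-10.5,0,0],"dr":[0,0,0],"claw":-0.5},{"travel":[-12,0,0],"dr":[0,0,0],"claw":-0.5}]'
cat > chk.py <<'E'
from fit import *
import sys
np.set_printoptions(precision=4,suppress=True)
k=sys.argv[1]
a=manip.grab_frame('top');b=manip.grab_frame('side');cv2.imwrite(f'pics/t{k}.png',a);cv2.imwrite(f'pics/s{k}.png',b)
togo([.562,.070,.030],np.radians(98))
for n,I in (('top',a),('side',b)):
    ref=cv2.imread(f'pics/{n}0.png')
    def pad(I):
        m=mask(I,23,33,150);u,v=(363,256) if n=='top' else (340,247);z=np.zeros_like(m);z[v-15:v+15,u-20:u+20]=m[v-15:v+15,u-20:u+20];M=cv2.moments(z,True);return np.array([M['m10'],M['m01']])/M['m00']
    q=pad(I);print(n,'pad',q,'was',pad(ref))
# predicted level pad / shift
    p=[.5788,-.0498,np.radians(-82)]
    print('  model lean',np.array(proj(n,place(np.array([[.075,0,.035]]),p,.107)[0])),'level',np.array(proj(n,place(np.array([[.075,0,.035]]),p,0)[0])))
E
python3 chk.py 2
```

```text
t: 6.1
ee_pos: [0.5562, 0.1135, 0.0285]
eef_rot: [-0.001, 0.655, 0.755, 0.001]
force: [-1.4, 8.7, 2.1]
gripper_width: 0.0214
t: 6.77
ee_pos: [0.5579, 0.1015, 0.0284]
eef_rot: [-0.001, 0.655, 0.755, 0.0]
force: [-1.5, 9.6, 1.8]
gripper_width: 0.0215
t 6.87 pos [0.5579 0.101  0.0283] yaw 98.1 tilt [ 0.001 -0.001 -1.   ] F [0.7 4.4 0.6] w 0.0212 travel [-31.3  -0.3  -1.7] dr [-0.001 -0.001  0.002]
top pad [363.8358 256.4925] was [363.037  256.3778]
  model lean [363.1488 256.2259] level [364.882  256.5314]
side pad [337.6719 246.0938] was [337.3462 244.641 ]
  model lean [338.5851 243.9864] level [339.1357 246.6031]
```

The pad is sinking toward level and the stand isn't sliding (top pad moved under 1 px). I continue slowly.

```bash
for i in 1 2; do python3 -m pendant '[{"travel":[-1,0,0],"dr":[0,0,0],"claw":-0.5},{"travel":[-2,0,0],"dr":[0,0,0],"claw":-0.5},{"travel":[-3,0,0],"dr":[0,0,0],"claw":-0.5},{"travel":[-4,0,0],"dr":[0,0,0],"claw":-0.5},{"travel":[-5,0,0],"dr":[0,0,0],"claw":-0.5},{"travel":[-6,0,0],"dr":[0,0,0],"claw":-0.5},{"travel":[-7,0,0],"dr":[0,0,0],"claw":-0.5},{"travel":[-8,0,0],"dr":[0,0,0],"claw":-0.5},{"travel":[-9,0,0],"dr":[0,0,0],"claw":-0.5},{"travel":[-10,0,0],"dr":[0,0,0],"claw":-0.5}]'; done
python3 chk.py 3
```

```text
t: 7.7
ee_pos: [0.5592, 0.0915, 0.0283]
eef_rot: [-0.001, 0.655, 0.755, 0.0]
force: [-1.1, 7.7, 1.9]
gripper_width: 0.0212
t: 8.53
ee_pos: [0.5606, 0.0817, 0.0283]
eef_rot: [-0.001, 0.655, 0.755, 0.0]
force: [-1.6, 9.0, 1.0]
gripper_width: 0.0214
t 8.63 pos [0.5606 0.0814 0.0283] yaw 98.11 tilt [ 0.002 -0.001 -1.   ] F [-1.2  6.6  1. ] w 0.0216 travel [-11.5  -0.3  -1.7] dr [-0.001 -0.002  0.002]
top pad [364.4254 256.5821] was [363.037  256.3778]
  model lean [363.1488 256.2259] level [364.882  256.5314]
side pad [337.9322 247.4576] was [337.3462 244.641 ]
  model lean [338.5851 243.9864] level [339.1357 246.6031]
```

```bash
python3 -m pendant '[{"travel":[-1,0,0],"dr":[0,0,0],"claw":-0.5},{"travel":[-2,0,0],"dr":[0,0,0],"claw":-0.5},{"travel":[-3,0,0],"dr":[0,0,0],"claw":-0.5},{"travel":[-4,0,0],"dr":[0,0,0],"claw":-0.5},{"travel":[-5,0,0],"dr":[0,0,0],"claw":-0.5},{"travel":[-5.5,0,0],"dr":[0,0,0],"claw":-0.5},{"travel":[-6,0,0],"dr":[0,0,0],"claw":-0.5}]'
python3 chk.py 4
python3 - <<'E'
import cv2,numpy as np
a=cv2.imread('pics/t4.png');b=cv2.imread('pics/s4.png')
cv2.imwrite('pics/v6.png',np.hstack([cv2.resize(a[205:325,210:370],(400,300),interpolation=2),cv2.resize(b[230:350,240:400],(400,300),interpolation=2)]))
E
```

```text
t: 9.22
ee_pos: [0.5614, 0.0761, 0.0283]
eef_rot: [-0.001, 0.655, 0.755, 0.001]
force: [-0.2, 10.5, 1.7]
gripper_width: 0.0212
t 9.32 pos [0.5614 0.0759 0.0283] yaw 98.13 tilt [ 0.002 -0.001 -1.   ] F [-1.2 10.5  1.2] w 0.0215 travel [-6.  -0.2 -1.7] dr [-0.001 -0.002  0.002]
top pad [364.4737 256.5714] was [363.037  256.3778]
  model lean [363.1488 256.2259] level [364.882  256.5314]
side pad [337.9322 247.4576] was [337.3462 244.641 ]
  model lean [338.5851 243.9864] level [339.1357 246.6031]
```

View pics/v6.png

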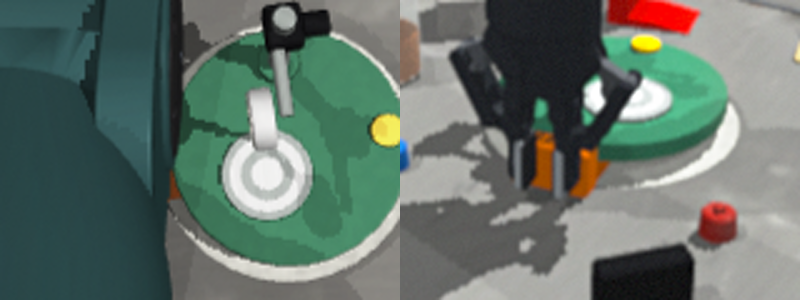

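```bash
for i in 1 2 3; do python3 -m pendant '[{"travel":[-0.5,0,0],"dr":[0,0,0],"claw":-0.5},{"travel":[-1,0,0],"dr":[0,0,0],"claw":-0.5},{"travel":[-1,0,0],"dr":[0,0,0],"claw":-0.5}]' | egrep 'pos|force'; done
python3 chk.py 5
```

```text
ee_pos: [0.5615, 0.0749, 0.0283]
force: [-0.9, 9.1, 0.1]
ee_pos: [0.5616, 0.0739, 0.0283]
force: [-1.8, 9.5, 0.8]
ee_pos: [0.5618, 0.0729, 0.0283]
force: [-1.1, 9.0, 1.0]
t 10.17 pos [0.5618 0.0729 0.0283] yaw 98.12 tilt [ 0.002 -0.001 -1.   ] F [-1.   9.   1.3] w 0.0213 travel [-2.9 -0.2 -1.7] dr [-0.001 -0.002  0.002]
top pad [364.4254 256.5821] was [363.037  256.3778]
  model lean [363.1488 256.2259] level [364.882  256.5314]
side pad [337.9322 247.4576] was [337.3462 244.641 ]
  model lean [338.5851 243.9864] level [339.1357 246.6031]
```

```bash
for i in 1 2 3 4; do python3 -m pendant '[{"travel":[-0.5,0,0],"dr":[0,0,0],"claw":-0.5},{"travel":[-1,0,0],"dr":[0,0,0],"claw":-0.5},{"travel":[-1,0,0],"dr":[0,0,0],"claw":-0.5}]' | egrep 'pos|force'; done
python3 chk.py 6
```

```text
ee_pos: [0.5619, 0.072, 0.0283]
force: [-1.4, 10.0, 1.5]
ee_pos: [0.5621, 0.071, 0.0283]
force: [-1.6, 9.7, 1.0]
ee_pos: [0.5621, 0.0704, 0.0283]
force: [-1.4, 13.8, 1.5]
ee_pos: [0.5622, 0.0697, 0.0283]
force: [-2.3, 15.2, 2.1]
t 11.27 pos [0.5622 0.0696 0.0283] yaw 98.16 tilt [ 0.004 -0.001 -1.   ] F [-2.2 14.1  1.8] w 0.0216 travel [ 0.4 -0.1 -1.7] dr [-0.001 -0.004  0.003]
top pad [364.9308 256.5615] was [363.037  256.3778]
  model lean [363.1488 256.2259] level [364.882  256.5314]
side pad [338.0877 247.2982] was [337.3462 244.641 ]
  model lean [338.5851 243.9864] level [339.1357 246.6031]
```

Force stepped from about 9 to 14 N and the advance halved, at the predicted TCP position, so the head is on the rim. I back off, lift, and check where the column and dial are for the pad press.

```bash
python3 -m pendant '[{"travel":[4,0,0],"dr":[0,0,0],"claw":-0.5},{"travel":[15,0,0],"dr":[0,0,0],"claw":-0.5},{"travel":[30,0,0],"dr":[0,0,0],"claw":-0.5},{"travel":[45,0,-30],"dr":[0,0,0],"claw":-1},{"travel":[50,0,-70],"dr":[0,0,0],"claw":-1},{"travel":[50,0,-110],"dr":[0,0,0],"claw":-1},{"travel":[50,0,-150],"dr":[0,0,0],"claw":-1},{"travel":[50,0,-190],"dr":[0,0,0],"claw":-1},{"travel":[50,0,-230],"dr":[0,0,0],"claw":-1},{"travel":[50,0,-240],"dr":[0,0,0],"claw":-1}]'
python3 - <<'E'
from fit import *
np.set_printoptions(precision=4,suppress=True)
print(manip.get_state()['qpos'])
togo([.5895,-.125,.26],np.radians(-82))
a=manip.grab_frame('top');b=manip.grab_frame('side')
c0=np.array([.5788,-.0498]);u=np.array([np.cos(np.radians(-82)),np.sin(np.radians(-82))]);v=np.array([-u[1],u[0]])
for nm,uv,z in (('coltop',(312.5,214),.18),('colbase',(321.5,231),.03),('dial',(305,254),.13),('clampend',(332,215),.16)):
    w=back('top',uv,z)[:2]-c0;print(nm,'own x,y',w@u,w@v)
p,f=fitw([('top',orange(a),cam('top'))],[.566,.041,np.radians(-82)]);print('wedge top',p[:2],np.degrees(p[2]),f)
p,f=fitw([('side',orange(b),cam('side'))],[.566,.041,np.radians(-82)]);print('wedge side',p[:2],np.degrees(p[2]),f)
for t in ('pad_top',): 
    for r in manip.place_of('side',t)[:1]: print(t,r['uv'],back('side',r['uv'],.035))
cv2.imwrite('pics/t7.png',a);cv2.imwrite('pics/s7.png',b)
cv2.imwrite('pics/v7.png',np.hstack([cv2.resize(a[205:325,210:370],(400,300),interpolation=2),cv2.resize(b[200:335,240:420],(400,300),interpolation=2)]))
E
```

```text
t: 12.1
ee_pos: [0.5569, 0.1181, 0.2744]
eef_rot: [0.002, 0.655, 0.755, 0.002]
force: [0.8, 1.2, -0.2]
gripper_width: -0.0002
[ 0.0661  0.3308  0.1156  1.3493 -0.0005  1.4957]
t 12.1 pos [0.5569 0.1181 0.2744] yaw 98.09 tilt [-0.001  0.006 -1.   ] F [ 0.8  1.2 -0.2] w -0.0002 travel [-245.3   -2.    14.6] dr [-0.002  0.01  -3.14 ]
coltop own x,y -0.016920212542731454 0.06093526495198295
colbase own x,y 0.002428917870655029 0.06055355842926831
dial own x,y -0.03692836193509789 0.006240074980510188
clampend own x,y 0.015511466335722235 0.05934512348756631
wedge top [0.5686 0.0395] -83.05414930054107 2.277562158884172
wedge side [0.5723 0.037 ] -75.1225825175028 0.20262321144674086
pad_top [341.6, 249.2] [ 0.5791 -0.1159  0.035 ]
```

View pics/v7.png

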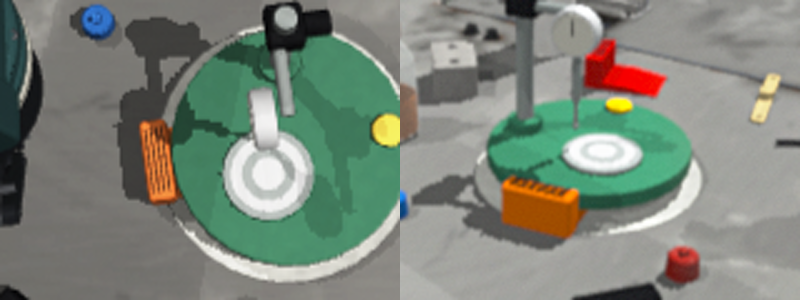

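The wedge is home: its head lies against the rim at (172,165) in the left half and the stand looks level. Blue cap, red cap and the black wedge haven't moved. Now I move over the pad, turning the camera side outward.

```bash
python3 -m pendant '[{"travel":[-40,0,0],"dr":[0,0,-0.12],"claw":-1},{"travel":[-75,0,0],"dr":[0,0,-0.24],"claw":-1},{"travel":[-110,0,0],"dr":[0,0,-0.36],"claw":-1},{"travel":[-145,0,0],"dr":[0,0,-0.48],"claw":-1},{"travel":[-180,0,0],"dr":[0,0,-0.6],"claw":-1},{"travel":[-215,0,0],"dr":[0,0,-0.72],"claw":-1},{"travel":[-245,-2,0],"dr":[0,0,-0.84],"claw":-1},{"travel":[-245,-2,0],"dr":[0,0,-0.96],"claw":-1},{"travel":[-245,-2,0],"dr":[0,0,-1.08],"claw":-1},{"travel":[-245,-2,0],"dr":[0,0,-1.2],"claw":-1}]'
python3 -m pendant '[{"travel":[0,0,0],"dr":[0,0,-1.2],"claw":-1},{"travel":[0,0,0],"dr":[0,0,-1.2],"claw":-1},{"travel":[0,0,0],"dr":[0,0,-1.2],"claw":-1},{"travel":[0,0,0],"dr":[0,0,-1.2],"claw":-1},{"travel":[0,0,0],"dr":[0,0,-1.2],"claw":-1},{"travel":[0,0,0],"dr":[0,0,-1.2],"claw":-1},{"travel":[0,0,0],"dr":[0,0,-1.2],"claw":-1},{"travel":[0,0,0],"dr":[0,0,-1.2],"claw":-1},{"travel":[0,0,0],"dr":[0,0,-1.2],"claw":-1},{"travel":[0,0,0],"dr":[0,0,-1.2],"claw":-1}]'
python3 -m pendant '[{"travel":[0,0,0],"dr":[0,0,-0.74],"claw":-1},{"travel":[0,0,0],"dr":[0,0,-0.74],"claw":-1},{"travel":[0,0,0],"dr":[0,0,-0.74],"claw":-1},{"travel":[0,0,0],"dr":[0,0,-0.74],"claw":-1},{"travel":[0,0,0],"dr":[0,0,-0.74],"claw":-1},{"travel":[0,0,0],"dr":[0,0,-0.74],"claw":-1},{"travel":[0,0,0],"dr":[0,0,-0.74],"claw":-1},{"travel":[0,0,0],"dr":[0,0,-0.74],"claw":-1}]'
python3 - <<'E'
from fit import *
np.set_printoptions(precision=4,suppress=True)
togo([.5895,-.128,.08],np.radians(-82))
C=cam('wrist');a=manip.grab_frame('wrist')
m=mask(a,23,33,150);n,l,s,c=cv2.connectedComponentsWithStats(m)
for i in range(1,n):
    if s[i,4]>40: print(s[i],c[i],back('wrist',c[i],.0345,C))
for r in manip.place_of('wrist','pad_top')[:1]: print(r['confidence'],r['uv'],back('wrist',r['uv'],.035,C))
cv2.imwrite('pics/v8.png',a)
E
```

```text
t: 13.08
ee_pos: [0.5877, -0.1257, 0.2661]
eef_rot: [-0.002, 0.112, 0.994, 0.0]
force: [0.7, -0.3, -0.6]
gripper_width: 0.0002
t: 13.92
ee_pos: [0.5878, -0.1249, 0.2663]
eef_rot: [-0.002, -0.469, 0.883, 0.001]
force: [-0.2, 0.5, -0.3]
gripper_width: 0.0001
t: 14.58
ee_pos: [0.5879, -0.125, 0.2669]
eef_rot: [0.001, 0.753, -0.658, -0.001]
force: [0.6, 1.0, -0.6]
gripper_width: 0.0004
t 14.58 pos [ 0.5879 -0.125   0.2669] yaw -82.22 tilt [-0.001  0.003 -1.   ] F [ 0.6  1.  -0.6] w 0.0004 travel [  3.3  -1.7 186.9] dr [ 0.003  0.001 -0.004]
[309 189  26  29 588] [321.6888 202.7279] [ 0.5907 -0.1245  0.0345]
[584 366  28  49 533] [597.5497 393.4146] [0.2783 0.037  0.0345]
0.88 [322.3, 203.1] [ 0.5901 -0.1243  0.035 ]
```

View pics/v8.png

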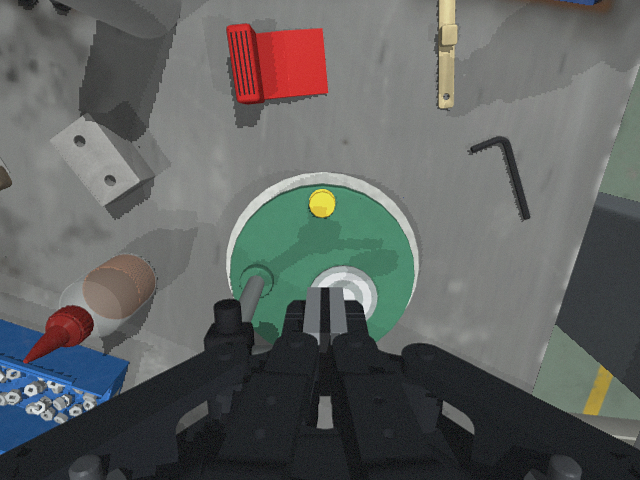

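The pad is at (322,203), i.e. (0.590,-0.1245), and agrees with the top-view model. The red wedge, block, bottle and can are clear of the descent.

```bash
python3 -m pendant '[{"travel":[2,-2,40],"dr":[0.003,0.001,0],"claw":-1},{"travel":[2,-2,80],"dr":[0.003,0.001,0],"claw":-1},{"travel":[2,-2,115],"dr":[0.003,0.001,0],"claw":-1},{"travel":[2,-2,145],"dr":[0.003,0.001,0],"claw":-1},{"travel":[2,-2,170],"dr":[0.003,0.001,0],"claw":-1},{"travel":[2,-2,188],"dr":[0.003,0.001,0],"claw":-1},{"travel":[2,-2,198],"dr":[0.003,0.001,0],"claw":-1},{"travel":[2,-2,204],"dr":[0.003,0.001,0],"claw":-1},{"travel":[2,-2,204],"dr":[0.003,0.001,0],"claw":-1}]'
python3 -m pendant '[{"travel":[0,0,1],"dr":[0,0,0],"claw":-1},{"travel":[0,0,2],"dr":[0,0,0],"claw":-1},{"travel":[0,0,3],"dr":[0,0,0],"claw":-1},{"travel":[0,0,4],"dr":[0,0,0],"claw":-1},{"travel":[0,0,5],"dr":[0,0,0],"claw":-1},{"travel":[0,0,6],"dr":[0,0,0],"claw":-1},{"travel":[0,0,6],"dr":[0,0,0],"claw":-1}]'
```

```text
t: 15.43
ee_pos: [0.5901, -0.1269, 0.0636]
eef_rot: [-0.0, 0.754, -0.657, 0.001]
force: [-0.7, 0.3, 0.3]
gripper_width: -0.0001
t: 16.02
ee_pos: [0.5903, -0.127, 0.0582]
eef_rot: [-0.0, 0.755, -0.656, 0.001]
force: [-1.3, 0.1, -1.2]
gripper_width: -0.0001
```

```bash
for i in 1 2 3 4 5; do python3 -m pendant '[{"travel":[0,0,0.5],"dr":[0,0,0],"claw":-1},{"travel":[0,0,1],"dr":[0,0,0],"claw":-1},{"travel":[0,0,1],"dr":[0,0,0],"claw":-1}]' | egrep 'pos|force'; done
```

```text
ee_pos: [0.5903, -0.127, 0.0572]
force: [0.5, -0.4, -0.1]
ee_pos: [0.5903, -0.127, 0.0562]
force: [-0.0, -0.3, 0.1]
ee_pos: [0.5903, -0.127, 0.0552]
force: [-0.7, 0.2, -0.5]
ee_pos: [0.5903, -0.127, 0.0542]
force: [-0.0, -0.6, 0.2]
ee_pos: [0.5904, -0.127, 0.0536]
force: [-1.7, 0.5, 6.0]
```

Contact comes at TCP z = 0.054, exactly the level height. I press a little more and hold for 0.8 s.

```bash
python3 -m pendant '[{"travel":[0,0,0.4],"dr":[0,0,0],"claw":-1},{"travel":[0,0,0.4],"dr":[0,0,0],"claw":-1},{"travel":[0,0,0.4],"dr":[0,0,0],"claw":-1},{"travel":[0,0,0.4],"dr":[0,0,0],"claw":-1},{"travel":[0,0,0.4],"dr":[0,0,0],"claw":-1}]' | egrep 'pos|force'
python3 -m pendant '[{"travel":[0,0,0],"dr":[0,0,0],"claw":-1},{"travel":[0,0,0],"dr":[0,0,0],"claw":-1},{"travel":[0,0,0],"dr":[0,0,0],"claw":-1},{"travel":[0,0,0],"dr":[0,0,0],"claw":-1},{"travel":[0,0,0],"dr":[0,0,0],"claw":-1},{"travel":[0,0,0],"dr":[0,0,0],"claw":-1}]' | egrep 'pos|force'
python3 -m pendant '[{"travel":[0,0,-1],"dr":[0,0,0],"claw":-1},{"travel":[0,0,-3],"dr":[0,0,0],"claw":-1},{"travel":[0,0,-10],"dr":[0,0,0],"claw":-1},{"travel":[0,0,-40],"dr":[0,0,0],"claw":-1},{"travel":[0,0,-80],"dr":[0,0,0],"claw":-1},{"travel":[0,0,-120],"dr":[0,0,0],"claw":-1},{"travel":[0,0,-160],"dr":[0,0,0],"claw":-1},{"travel":[0,0,-200],"dr":[0,0,0],"claw":-1},{"travel":[0,0,-210],"dr":[0,0,0],"claw":-1},{"travel":[0,0,-210],"dr":[0,0,0],"claw":-1}]'
python3 -m pendant '[{"travel":[40,0,0],"dr":[0,0,0],"claw":-1},{"travel":[80,0,0],"dr":[0,0,0],"claw":-1},{"travel":[120,0,0],"dr":[0,0,0],"claw":-1},{"travel":[150,0,0],"dr":[0,0,0],"claw":-1},{"travel":[150,0,0],"dr":[0,0,0],"claw":-1},{"travel":[150,0,0],"dr":[0,0,0],"claw":-1}]' | egrep 'pos|force'
python3 - <<'E'
from fit import *
np.set_printoptions(precision=4,suppress=True)
a=manip.grab_frame('top');b=manip.grab_frame('side')
for n,I in (('top',a),('side',b)):
    for k in ('0','7',None):
        J=I if k is None else cv2.imread(f'pics/{n}{k}.png' if k=='0' else f'pics/{n[0]}7.png')
        m=mask(J,23,33,150);u,v=(363,256) if n=='top' else (340,247);z=np.zeros_like(m);z[v-15:v+15,u-20:u+20]=m[v-15:v+15,u-20:u+20];M=cv2.moments(z,True);print(n,k,np.array([M['m10'],M['m01']])/M['m00'] if M['m00'] else None)
cv2.imwrite('pics/v9.png',np.hstack([cv2.resize(a[205:325,210:370],(400,300),interpolation=2),cv2.resize(b[230:350,240:400],(400,300),interpolation=2)]))
E
```

```text
ee_pos: [0.5905, -0.127, 0.0535]
force: [-2.4, 1.0, 8.6]
ee_pos: [0.5905, -0.127, 0.0535]
force: [-1.7, 0.6, 9.2]
t: 19.02
ee_pos: [0.591, -0.1272, 0.2668]
eef_rot: [-0.002, 0.755, -0.656, 0.004]
force: [0.4, 0.1, -0.2]
gripper_width: -0.0003
ee_pos: [0.6103, -0.2768, 0.2612]
force: [-0.2, 0.7, -0.5]
top 0 [363.037  256.3778]
top 7 [364.9308 256.5615]
top None [364.4112 256.028 ]
side 0 [337.3462 244.641 ]
side 7 [338.069  247.2414]
side None [338.0877 247.2982]
```

View pics/v9.png

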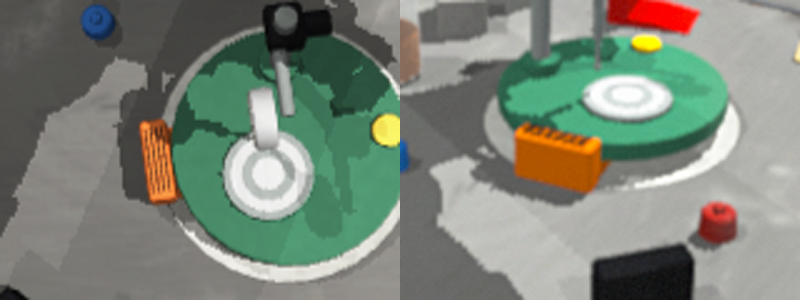

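```bash
python3 -c "
from workcell import manip
print(manip.hand_in())"
```

```text
the job is handed in; nothing more can be done
None
```

The stand now sits level on the orange wedge and didn't rock when I pressed the yellow pad. I handed the job in at about 20 s of the 51 s allowed; `hand_in` gives no verdict.

- **Pushing the wedge:** I pushed it along the stand's axis with two fingertips, without gripping it. The force was 8–10 N while the foot was being lifted. It stepped up to about 14–15 N just where the head should meet the rim, so I stopped there.
- **Pressing the pad:** The fingertips met the pad at the height expected for a level stand (TCP z = 0.054 m). I held about 9 N for roughly 0.9 s; the tool moved no more than 0.1 mm during the hold.
- **Last pictures:** The wedge's head is against the rim, and the stand is still on its white spot. In the side view the pad's position is the same before and after the press. The caps, the black wedge and the part of the red wedge in view look undisturbed. The other bystanders were not in that last crop.

**Weak or disagreeing checks:**
- The stand slid by an estimated 1 mm or less as the head met the rim.
- In the top view the pad shifted about 0.7 px between before and after the press. I put that down to changed shadows.
- The last fits of the wedge's angle were unreliable because the base hid part of it: −83° from the top camera and −75° from the side camera. I relied on the force step and the pictures instead.

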